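Take and lock the inside depth of a leather-hard pot

TASK

The pot's foot is about to be trimmed, so take its inside depth: set the depth gauge across the middle of the pot's rim, lower the rod slowly and gently until its end rests on the pot's floor, without denting the soft clay, then press the lock lever fully down to fix the rod there. Leave the gauge sitting flat on the rim with the rod still touching the floor, and leave the pot and the other things on the bench where they are.

Things in the scene. Friction and masses are not known exactly. Their poses are not given: they have to be found in the camera images.
- pot: Round open pot of soft leather-hard clay stuck on a plywood bat (190 mm diameter, 12 mm thick), loose, 1.25 kg. Origin: centre of the bat's underside, on the bench; z up. Pot 90 mm tall, rim 150 mm across outside, wall 7 mm. Its floor is flat, 50 mm or more in radius, but of unknown thickness: it lies 62 to 82 mm below the rim. A push of over 15 N with the rod's end dents the clay.
- pot_rim (a point): Centre of the pot's mouth, level with the top of the rim, 102 mm above the bench.
- gauge: Depth gauge, 0.62 kg in all, loose, standing on the bench on its flat beam. Origin: centre of the beam's underside, on the rod's axis; z up, y along the beam towards the lever's side. Steel beam 220 mm (along y) by 30 mm (x) by 10 mm; on its middle a head 30 mm (x) by 44 mm (y), its top 34 mm above the underside. An upright round steel rod (10 mm, round end) slides through the head.
- gauge_knob (a point): Centre of the squared wooden knob on top of the rod: 24 by 24 mm, 28 mm tall, its sides parallel to the gauge's x and y, fixed to the rod (the rod does not turn). With the rod fully raised it is 152 mm above the beam's underside, and 152 mm minus joint gauge_rod otherwise. The whole gauge can be lifted by the knob: it hangs from the rod's upper stop.
- gauge_rod (a joint): How far the rod is pushed down, in m: 0 fully raised (start; its end is then 2 mm above the beam's underside), up to 0.098. The end is at joint value minus 2 mm below the underside. The unlocked rod stays where it is left and slides with a drag of about 2 N either way, so the force felt at the knob shifts by up to 5 N as it starts to slide; the floor is felt as a further, steady rise.
- rod_end: Round lower end of the rod (radius 5 mm); origin at its lowest point.
- gauge_lever (a joint): Lock lever angle in rad: about 0 to 0.1 at the start (open, sticking up at 35 degrees), 0.61 when fully down (locked, level). It stays where it is left, and down it clamps the rod. Pressing it down by the pad takes about 3 to 8 N.
- lever_pad (a point): Top face of the steel lever, 34 mm out from its hinge. The hinge line runs along the gauge's x, 30 mm above the beam's underside and 30 mm along +y from the rod; the lever reaches out along +y, 47 mm long and 5 mm thick, with a pad 15 mm wide. Fully down, its top is level at 32.5 mm above the beam's underside. Pressed straight down 61 mm along +y from the rod's axis, it goes from open to locked.
- bottle: Bystander: olive ash-glazed bottle, 160 mm tall, 74 mm across; origin at its foot.
- banding_tool: Bystander: steel banding tool lying flat, 165 mm long, 26 mm wide blade; origin on the bench under the handle's middle.
- sprig_mould: Bystander: red clay sprig mould, flat block 85 by 65 by 22 mm; origin under its centre.
- vial: Bystander: upright glass test vial with cork, 26 mm across, 90 mm tall; origin at its foot.
Things that resemble listed ones, but are neither listed nor needed, are in the scene too. Several things look just like the gauge: the one meant starts farthest from the robot's base.

How it is judged:
On the way, in this order (a step that is already met when the one before it is completed fails the run):
1. the gauge sits across the middle of the rim, flat, with its lever open (z of gauge in the frame of pot_rim between -0.003 and 0.003 m and horizontal distance between gauge and pot_rim below 0.015 m and angle between gauge's own z axis and vertical below 0.06 rad and value of joint gauge_lever below 0.3 rad), for 0.2 s.
2. the rod's end touches the pot's floor while the lever is still open (contact force between rod_end and pot above 0.3 N and value of joint gauge_lever below 0.3 rad), for 0.2 s.
At the end, for the whole second after the job is handed in: The lever is down (over 0.52 rad); the rod's end still touches the pot's floor; the gauge is at rest flat on the rim (within 3 mm of it, tilt under 0.06 rad) with its rod within 15 mm of the pot's middle; the pot is within 20 mm of where it was (value of joint gauge_lever above 0.52 rad and contact force between rod_end and pot above 0.1 N and z of gauge in the frame of pot_rim between -0.003 and 0.003 m and horizontal distance between gauge and pot_rim below 0.015 m and angle between gauge's own z axis and vertical below 0.06 rad and linear speed of gauge below 0.02 m/s and distance of pot from where it was at the start of the episode below 0.02 m).
It fails at once if the rod's end is pushed into the clay with more than 15 N (contact force between rod_end and pot above 15 N).
It fails at once if the pot is pushed more than 20 mm away (distance of pot from where it was at the start of the episode above 0.02 m).
It fails at once if the bottle, tool, mould or vial is moved more than 30 mm, or the bottle or vial is tipped over (distance of any of bottle, banding_tool, sprig_mould, vial from where it was at the start of the episode above 0.03 m or angle between any of bottle, vial's own z axis and vertical above 0.4 rad).
It also fails if it takes over 61 s, if anything falls off the work surface, if the arm or the gripper's body presses on something with over 40 N, if the wrist force passes 120 N, or if a joint passes its speed limit or range.

ROBOT

A 6-joint arm with a two-finger parallel gripper is mounted at the origin on the work surface. World frame = base frame: x ahead of the robot, y to its left, z up, the work surface at z = 0. Lengths are in m, angles in rad, forces in N, time in s.
With the tool pointing down it reaches from about 0.375 to 0.975 m from the base axis. Payload 3.8 kg.
Tool frame: the origin (TCP) lies midway between the tips of the shut fingers; the grasp point (between the pads) lies 19 mm behind it; z points along the fingers, y is the direction in which the jaws open and shut (so a half turn about z gives the same grasp; the last joint's range is limited). The gripper opens to 85 mm and grips with 20 to 120 N. Pads are 22 mm wide; open, the fingers measure 114 mm over their backs; the gripper's body (76 mm by 85 mm) begins 54 mm behind the grasp point. The pads swing forward as they close: fully open they stand 13 mm farther back than shut.
Start: joints at [-1.179, 0.264, 1.604, -0, 1.274, -0.037], TCP at [0.281, -0.614, 0.231] pointing down, gripper open.
Joint ranges: [-2.63, 2.63], [-0.94, 2.18], [0.31, 2.57], [-1.31, 4.45], [0, 2.66], [-2.55, 2.55]. Speed limits (rad/s): [2.57, 2.57, 3.14, 3.14, 3.14, 3.14].

INTERFACE

Orientations are given as a rotation vector (axis times angle).
In Python, from workcell import bot gives the robot as it stands. The module is installed in compiled form; this text tells all that it offers.
- The arm moves only by the tool move_arm, never from a script. Its argument "steps" is a list of rows, each a list of 5 numbers: the shift along the tool's x, y, z in mm, then the turn about the tool's z in degrees, then the opening in per cent of the stroke, from 0 (shut) to 100 (fully open). In form: [[tx, ty, tz, turn, claw], ...]. A call has 1 to 20 rows; each row is the pose to reach, as a shift and turn from the pose commanded when the call began, along the tool's axes at that moment; what a row does not reach only later rows make up. A row lasts 1/10 s, in which the tool goes at most 50 mm and 8.59 degrees, less where a joint would pass 70% of its speed; a pose out of reach is approached as far as the arm can. A call with a gripper value outside its range is refused whole. The fingers move at their own pace and stop on an object; "newtons" is the grip in N (left out, the last holds). Time passes only in rows, so rows that repeat a pose let the fingers close. It gives the time, the measured TCP pose, the force and the opening at its end, in the units of the state.
- bot.read_state(): the state, without advancing time (a new reading comes with each control period).
- bot.read_camera(name): name is "side" or "top" or "wrist"; returns a dict with "pixels" (384x512x3 uint8, red, green, blue), "depth" (384x512 float32, m along the optical axis (not along the pixel's ray), 0 where there is no reading), "fovy" (degrees; the focal length in pixels is half the picture's height over the tangent of half this angle, whatever the lens; pixels are square), "cx", "cy" (the principal point, pixels), "k1" (the pictures are not rectified: a ray, as slopes to the right and down, at radius r is drawn at 1 + k1 r^2 times it, then the intrinsics apply), "xyz" and "attitude" of the camera in the world. Camera axes: x right, y up, looking along -z (the intrinsics and any distortion apply to the point x, -y, -z); pixel columns grow to the right and rows downward; lengths in m; the calibration is good to about 2 mm. A picture is of the moment at which its call begins.
- bot.finish_job(): hands the job in, once; it reports no verdict.
The state is a dict: "time": time; "q": joint angles; "joint_vel": joint speeds; "joint_torque": joint torques, N m; "tool_pos": TCP position; "tcp_rot": TCP orientation; "wrist_force": force on the tool from outside, world axes, zero at the start; "torque": the same for the moment, N m; "width": opening from 0.0 (shut) to 1.0 (fully open).
Only numpy, scipy, OpenCV 4.12 (cv2) and the standard library are available. Lean on these libraries where they do the work, as an engineer would, in place of code of your own. Each camera call takes 0.05 s, during which the arm holds its last target.

## Working session

There is one attempt and no reset: what is moved stays moved. The work goes in short steps, Python scripts to look and compute and a tool call to move; the robot and the scene stay as the last step left them, time stands still between calls to the robot, and variables do not carry over. Pictures are saved under pics/ and viewed, and the job is handed in when it is done.

Besides the shell and the picture viewer there is one more tool, called after "Emit:" as name(argument=value, ...), one argument or row to a line, values as JSON. move_arm: Moves the arm, as the interface text tells. Its arguments: {"type":"object","properties":{"steps":{"type":"array","items":{"type":"array","items":{"type":"number"}}},"newtons":{"type":"number"}},"required":["steps"]}

```bash
mkdir -p pics; cat > h.py <<'E'
import numpy as np, cv2
from scipy.spatial.transform import Rotation as R
from workcell import bot
def cam(n):
    c=bot.read_camera(n); np.savez('pics/last_%s.npz'%n,**{k:np.array(v) for k,v in c.items()}); return c
def load(n): return dict(np.load('pics/last_%s.npz'%n))
def rot(c):
    a=np.array(c['attitude'],float)
    return a if a.shape==(3,3) else R.from_rotvec(a).as_matrix() if a.size==3 else R.from_quat(a).as_matrix()
def K(c):
    f=192/np.tan(np.radians(float(c['fovy']))/2)
    return np.array([[f,0,float(c['cx'])],[0,f,float(c['cy'])],[0,0,1]]), np.array([float(c['k1']),0,0,0,0])
def rays(c,uv):
    k,d=K(c); p=cv2.undistortPointsIter(np.array(uv,float).reshape(-1,1,2),k,d,None,None,(3,50,1e-9))[:,0]
    return np.c_[p[:,0],-p[:,1],-np.ones(len(p))]@rot(c).T
def onz(c,uv,z):
    r=rays(c,uv); o=np.array(c['xyz']); return o+r*((z-o[2])/r[:,2])[:,None]
def bydepth(c,uv):
    r=rays(c,uv); D=c['depth']; d=np.array([D[int(v),int(u)] for u,v in uv]); return np.array(c['xyz'])+r*d[:,None]
def proj(c,P):
    k,d=K(c); q=(np.atleast_2d(P)-np.array(c['xyz']))@rot(c); q=q*[1,-1,-1]
    return cv2.projectPoints(q.reshape(-1,1,3),np.zeros(3),np.zeros(3),k,d)[0][:,0]
def save(c,name,crop=None,s=1):
    im=c['pixels'][:,:,::-1]
    if crop: x0,y0,x1,y1=crop; im=im[y0:y1,x0:x1]
    cv2.imwrite('pics/'+name,cv2.resize(im,None,fx=s,fy=s,interpolation=cv2.INTER_CUBIC))
E
python3 - <<'E'
from h import *
for n in('top','side','wrist'):
    c=cam(n); save(c,n+'0.png',s=1.5); print(n,c['xyz'],c['attitude'],c['fovy'],c['cx'],c['cy'],c['k1'])
print(bot.read_state())
E
```

```text
top [ 0.25240827 -0.01523201  1.78709543] [ 0.10498455 -0.11614285 -1.57797734] 44.85428560640091 251.87321940763678 194.2994821421745 -0.17372873374537243
side [0.38866675 0.67464729 0.87025037] [ 0.06441889 -1.11062924 -2.84740976] 56.24925889377535 253.84432214785522 190.93254447995184 -0.10508047830082454
wrist [ 0.34706395 -0.58273761  0.37254167] [-0.25582311  0.16647868 -1.13396384] 71.70662982754587 251.57822487485373 190.89306535125976 0.019275442711774466
{'time': 0.15, 'q': array([-1.17893656e+00,  2.64586058e-01,  1.60508362e+00,  3.88603934e-06,
        1.27370638e+00, -3.69347409e-02]), 'joint_vel': array([-0.00216354, -0.00189302, -0.00281336,  0.00079432, -0.0008468 ,
       -0.00078686]), 'joint_torque': array([ 4.91053852e-04, -5.15908206e+01, -3.67959166e+01, -2.52181013e-05,
        8.07281176e-03, -2.65847530e-05]), 'tool_pos': array([ 0.28040456, -0.61336445,  0.23023143]), 'tcp_rot': array([-3.06794980e+00, -6.68025239e-01,  4.88514011e-04]), 'wrist_force': array([-0.38677082, -0.36585509,  0.1826784 ]), 'torque': array([0.00771817, 0.02460147, 0.02468491]), 'width': 0.9978967144644934}
```

View pics/top0.png

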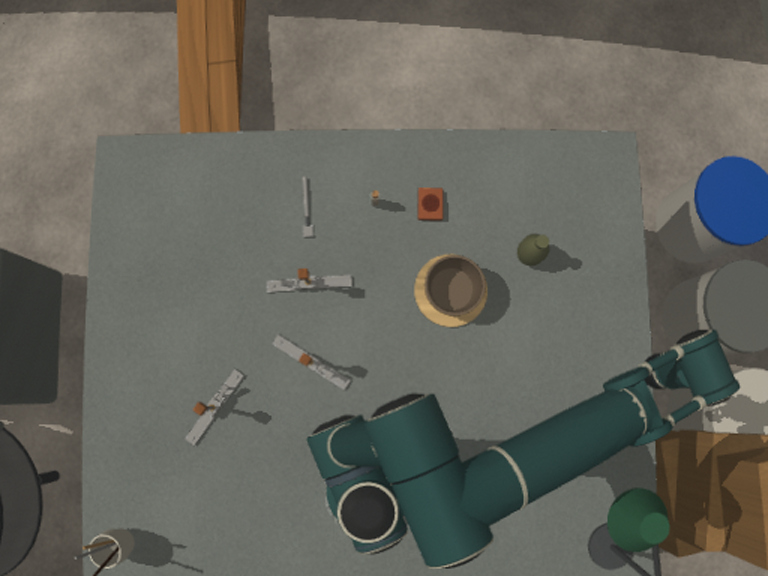

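View pics/side0.png

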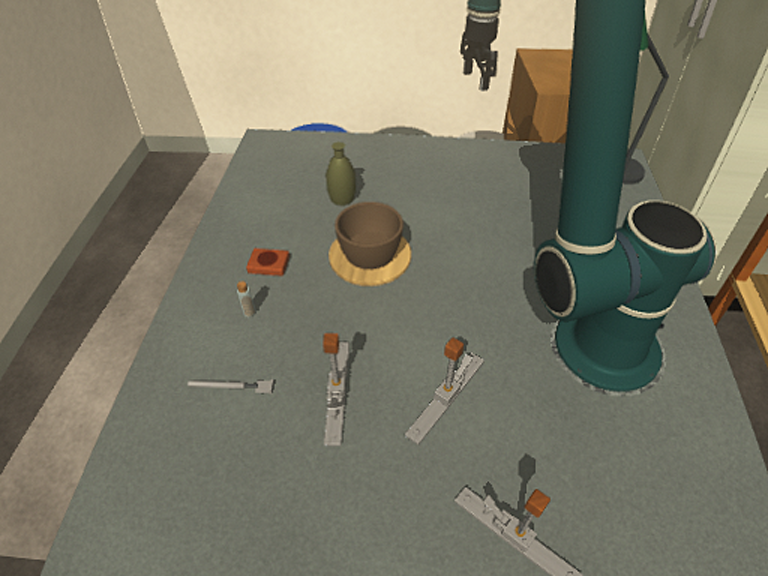

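View pics/wrist0.png

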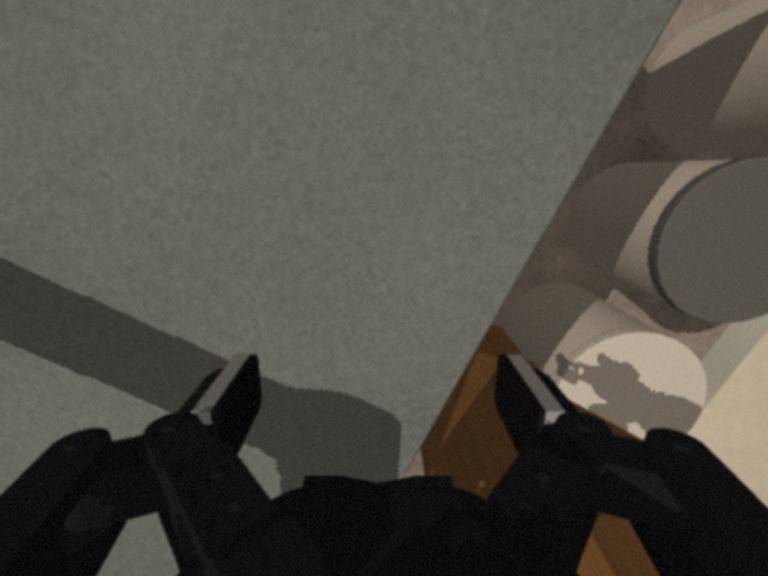

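The top view shows three gauges, near (310,283), (312,362) and (215,407) in the 1.5x picture. The pot is at (453,289) and the base at (368,512). Next I'll enlarge crops.

```bash
python3 - <<'E'
from h import *
c=load('top'); save(c,'t1.png',(165,160,265,210),8); save(c,'t2.png',(265,155,345,225),8)
c=load('side'); save(c,'s1.png',(200,210,250,305),6)
c=load('top')
for n,uv,z in [('A',(206.5,189),.01),('B',(208,241),.01),('C',(144,271),.01)]:
    p=onz(c,[uv],z)[0]; print(n,p,np.hypot(*p[:2]))
E
```

```text
A [0.52625404 0.14612113 0.01      ] 0.5461636215342294
B [0.32557217 0.1400437  0.01      ] 0.35441427679837334
C [0.21201369 0.38583868 0.01      ] 0.4402513983970804
```

View pics/t1.png

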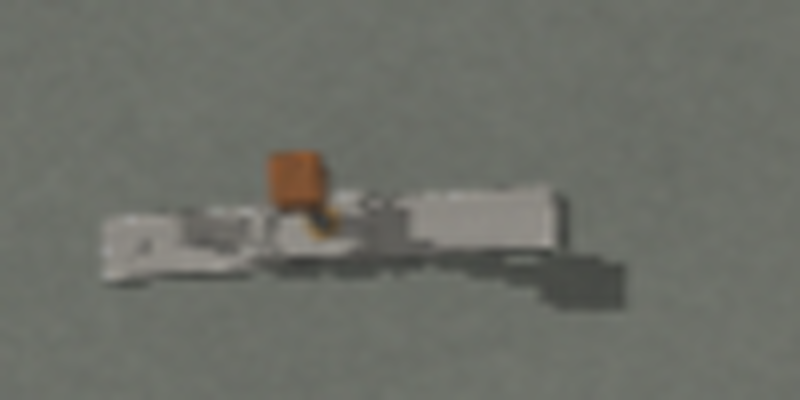

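View pics/t2.png

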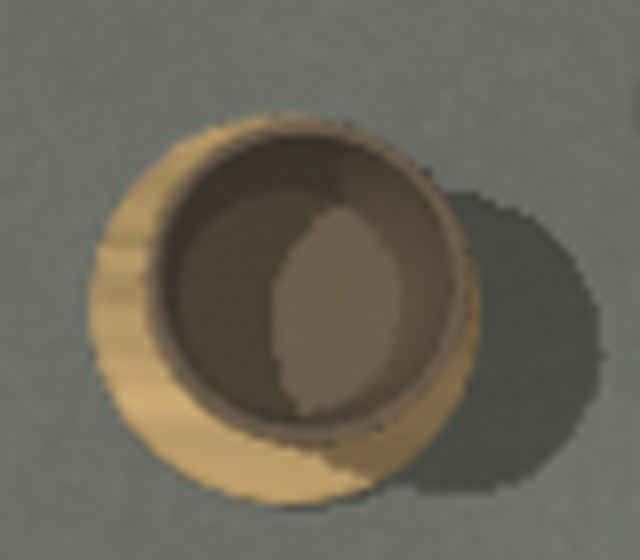

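View pics/s1.png

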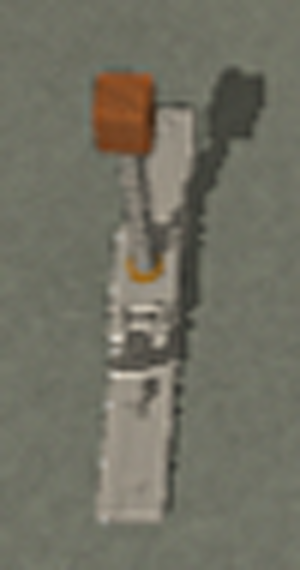

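Gauge A, at (0.526,0.146), is the farthest from the base, and its lever is on the left (world +y). Now I'll measure precisely.

```bash
python3 - <<'E'
from h import *
c=load('top')
o=np.array([165,160]);f=lambda L:[(a/8+o[0]-.5+.0625,b/8+o[1]-.5+.0625) for a,b in L]
e=onz(c,f([(104,217),(104,282),(553,188),(553,248)]),.01); print(e, e.mean(0))
l=(e[0]+e[1])/2;r=(e[2]+e[3])/2; print('len',np.linalg.norm(l-r),np.linalg.norm(e[0]-e[1]),'yaw of y',np.degrees(np.arctan2(*(l-r)[1::-1])))
k=onz(c,f([(295,180)]),.166); print('knob top',k)
o=np.array([265,155])
P=onz(c,f([(148,282),(472,278),(303,120),(310,442),(430,170),(190,170),(200,395),(420,395)]),.102)[:,:2]
def circ(P):
    A=np.c_[2*P,np.ones(len(P))];s=np.linalg.lstsq(A,(P**2).sum(1),rcond=None)[0];return s[:2],np.sqrt(s[2]+s[:2]@s[:2])
print('rim',circ(P))
B=onz(c,f([(88,300),(290,508),(180,150),(130,430),(290,113)]),.012)[:,:2]; print('bat',circ(B))
s=load('side')
for n,uc in(('side',s),('top',c)):
    yy,xx=np.mgrid[0:384,0:512]; uv=np.c_[xx.ravel(),yy.ravel()].astype(float); 
    d=uc['depth'].ravel(); W=np.array(uc['xyz'])+rays(uc,uv)*d[:,None]
    m=(d>0)&(abs(W[:,2]-.102)<.004)&(np.hypot(W[:,0]-.52,W[:,1]+.19)<.15); print(n,m.sum(),W[m].mean(0),circ(W[m][:,:2]))
    m=(d>0)&(abs(W[:,2]-.166)<.006)&(np.hypot(W[:,0]-.526,W[:,1]-.146)<.05);print('knob',m.sum(),W[m].mean(0),W[m].min(0),W[m].max(0))
    m=(d>0)&(abs(W[:,2]-.01)<.003)&(np.hypot(W[:,0]-.526,W[:,1]-.14)<.15);print('beam',m.sum(),W[m].mean(0))
    m=(d>0)&(np.hypot(W[:,0]-.52,W[:,1]+.19)<.03);print('floor',np.percentile(W[m][:,2],[5,25,50,75,95]))
for n,uv in(('knobtop/side',(200+124/6,210+85/6)),): print(onz(s,[uv],.166))
E
```

```text
[[0.53646372 0.25887736 0.01      ]
 [0.50461788 0.258482   0.01      ]
 [0.54848276 0.04076563 0.01      ]
 [0.51911912 0.04090609 0.01      ]] [0.52717087 0.14975777 0.01      ]
len 0.2182470165582775 0.03184829592106649 yaw of y 93.48329422097196
knob top [[0.52722615 0.15001453 0.166     ]]
rim (array([ 0.50744512, -0.21790576]), np.float64(0.07471104476993178))
bat (array([ 0.50529001, -0.21738298]), np.float64(0.0960678645202001))
side 247 [ 0.50605314 -0.20861005  0.10149794] (array([ 0.50766774, -0.21409989]), np.float64(0.07063510971453703))
knob 85 [0.52836962 0.15304129 0.16583132] [0.51689485 0.13803348 0.16024783] [0.54102044 0.16308209 0.16846463]
beam 393 [0.53016979 0.17512988 0.01016705]
floor [0.01050737 0.01287863 0.01487837 0.01697373 0.02336542]
top 160 [ 0.51102496 -0.21518484  0.10183827] (array([ 0.50640809, -0.21559026]), np.float64(0.07131783099700012))
knob 41 [0.52739979 0.14968962 0.16577944] [0.51638225 0.14041572 0.16052381] [0.53920735 0.15890698 0.17161875]
beam 506 [0.529818   0.14162314 0.0091505 ]
floor [0.02149221 0.02557692 0.0291192  0.03250831 0.03633613]
[[0.5265088  0.14736838 0.166     ]]
```

```bash
cat >> h.py <<'E'
def shift(target, ygrip_deg, pos=None):
    s=bot.read_state(); Rm=R.from_rotvec(s['tcp_rot']).as_matrix(); p=np.array(s['tool_pos']) if pos is None else np.array(pos)
    d=Rm.T@(np.array(target)-p)*1000
    yaw=np.degrees(np.arctan2(Rm[1,1],Rm[0,1])); t=-((ygrip_deg-yaw+90)%180-90)
    print('shift mm',d.round(1),'turn',round(t,1),'tilt z',Rm[:,2].round(4),'pos',p.round(4),'F',s['wrist_force'].round(2),'w',round(s['width'],3),'t',s['time'])
E
python3 - <<'E'
from h import *
shift([.527,.150,.231],3.5)
c=load('top')
yy,xx=np.mgrid[0:384,0:512]; uv=np.c_[xx.ravel(),yy.ravel()].astype(float)
for n in('top','side'):
    c=load(n); d=c['depth'].ravel(); W=np.array(c['xyz'])+rays(c,uv)*d[:,None]
    m=(d>0)&(np.hypot(W[:,0]-.507,W[:,1]+.217)<.03);print('floor',m.sum(),np.percentile(W[m][:,2],[5,25,50,75,95]))
    m=(d>0)&(W[:,2]>.05)&(np.hypot(W[:,0]-.6,W[:,1]+.42)<.15)&(W[:,0]>.45);m&=np.hypot(W[:,0]-.507,W[:,1]+.217)>.1;print('bottle',W[m].mean(0),W[m].min(0),W[m].max(0))
E
```

```text
shift mm [ 5.417e+02 -5.917e+02  3.000e-01] turn -68.9 tilt z [-7.0e-04  1.6e-03 -1.0e+00] pos [ 0.2804 -0.6134  0.2302] F [-0.39 -0.37  0.18] w 0.998 t 0.15
floor 189 [0.02060024 0.02614995 0.02928821 0.03195086 0.0351752 ]
bottle [ 0.59469221 -0.41515953  0.11312662] [ 0.5651342  -0.45845597  0.05192255] [ 0.63723741 -0.3880194   0.16874244]
floor 30 [0.02768253 0.02871329 0.02935594 0.0305667  0.031841  ]
bottle [ 0.59776506 -0.40453518  0.10098083] [ 0.56631951 -0.44057407  0.0503551 ] [ 0.63422326 -0.3809942   0.16294443]
```

Emit:
move_arm(
  steps=[
    [542,-592,0,-69,100],
    [542,-592,0,-69,100],
    [542,-592,0,-69,100],
    [542,-592,0,-69,100],
    [542,-592,0,-69,100],
    [542,-592,0,-69,100],
    [542,-592,0,-69,100],
    [542,-592,0,-69,100],
    [542,-592,0,-69,100],
    [542,-592,0,-69,100],
    [542,-592,0,-69,100],
    [542,-592,0,-69,100],
    [542,-592,0,-69,100],
    [542,-592,0,-69,100],
    [542,-592,0,-69,100],
    [542,-592,0,-69,100],
    [542,-592,0,-69,100],
    [542,-592,0,-69,100],
    [542,-592,0,-69,100],
    [542,-592,0,-69,100],
  ],
)

```text
time: 2.15
tool_pos: [0.527, 0.1484, 0.2311]
tcp_rot: [2.153, 2.288, -0.001]
wrist_force: [0.1, 0.7, -0.5]
width: 0.998
```

```bash
python3 - <<'E'
from h import *
shift([.527,.150,.231],3.5)
c=cam('wrist'); save(c,'w1.png',s=1.5)
print(proj(c,[.527,.150,.166]))
E
```

```text
shift mm [1.6 0.1 0.1] turn -0.0 tilt z [-4.e-04 -5.e-04 -1.e+00] pos [0.527  0.1484 0.2311] F [ 0.05  0.75 -0.45] w 0.998 t 2.15
[[250.94044425 202.1453982 ]]
```

View pics/w1.png

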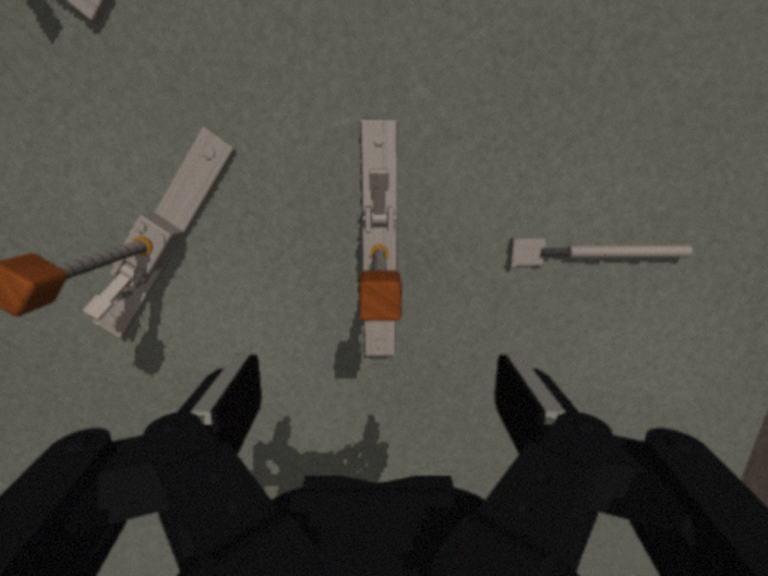

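The wrist view shows the gauge straight ahead, its beam running from (379,120) to (380,356) and the knob at about (381,295). I'll refine the measurement from it.

```bash
python3 - <<'E'
from h import *
c=load('wrist'); save(c,'w1c.png',(225,70,285,245),4)
E
```

```text
(no output)
```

View pics/w1c.png

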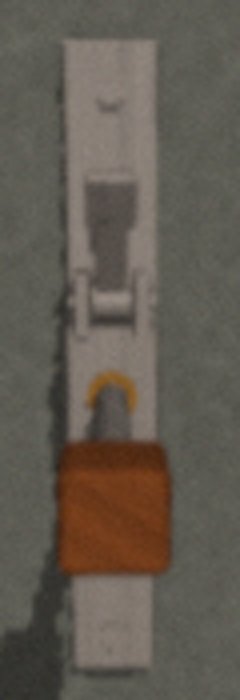

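```bash
python3 - <<'E'
from h import *
c=load('wrist'); f=lambda L:[(a/4+225-.375,b/4+70-.375) for a,b in L]
k=onz(c,f([(60,470),(169,470),(170,573),(60,572)]),.166); print(k,k.mean(0))
e=onz(c,f([(65,40),(157,40),(76,666),(149,668)]),.01);print(e,e.mean(0)); l=e[:2].mean(0)-e[2:].mean(0); print(np.linalg.norm(l),np.degrees(np.arctan2(l[1],l[0])))
E
```

```text
[[0.51706692 0.16231118 0.166     ]
 [0.53914627 0.163641   0.166     ]
 [0.54106197 0.14135584 0.166     ]
 [0.51811236 0.14019574 0.166     ]] [0.52884688 0.15187594 0.166     ]
[[0.50732967 0.25913092 0.01      ]
 [0.53638486 0.26087476 0.01      ]
 [0.52199033 0.04171129 0.01      ]
 [0.54943512 0.04254039 0.01      ]] [0.528785   0.15106434 0.01      ]
0.21831711339746132 93.63871257825781
```

Emit:
move_arm(
  steps=[
    [2,1,30,0,100],
    [2,1,60,0,100],
    [2,1,85,0,100],
    [2,1,100,0,100],
    [2,1,100,0,100],
    [2,1,100,0,100],
  ],
)

```text
time: 2.8
tool_pos: [0.5288, 0.1515, 0.132]
tcp_rot: [2.152, 2.288, 0.001]
wrist_force: [1.2, -0.4, 0.3]
width: 1.0
```

```bash
python3 - <<'E'
from h import *
shift([.528,.151,.131],3.6)
c=cam('wrist'); save(c,'w2.png',s=1.5)
c=cam('side'); save(c,'s2.png',(150,130,350,330),3)
E
```

```text
shift mm [-0.4 -0.8  1. ] turn -0.1 tilt z [ 7.e-04  2.e-04 -1.e+00] pos [0.5288 0.1515 0.132 ] F [ 1.23 -0.39  0.31] w 1.0 t 2.8
```

View pics/w2.png

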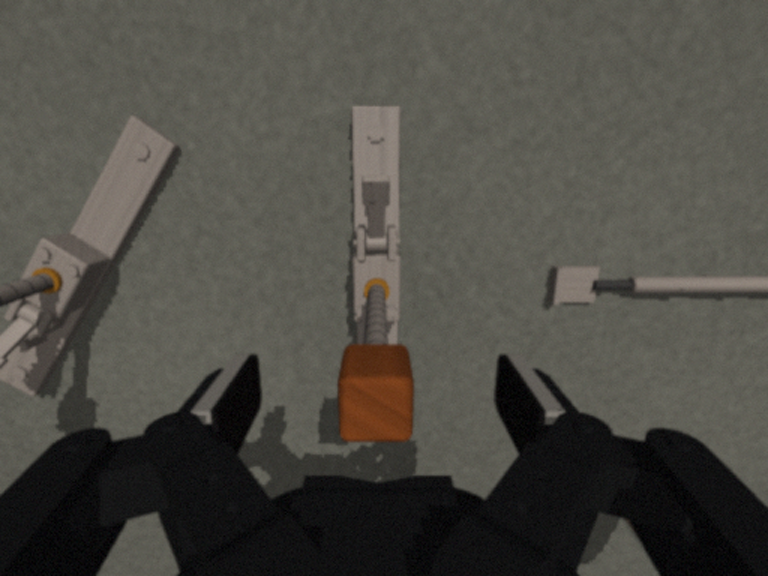

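View pics/s2.png

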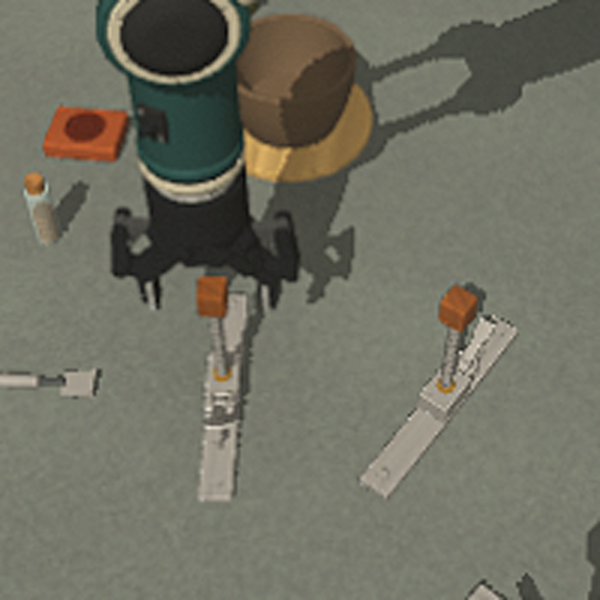

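The knob is centred between the open fingers: (376,393) against a finger midpoint of 378. I'll grip and lift.

Emit:
move_arm(
  steps=[
    [0,0,1,0,10],
    [0,0,1,0,10],
    [0,0,1,0,10],
    [0,0,1,0,10],
    [0,0,1,0,10],
    [0,0,1,0,10],
    [0,0,1,0,10],
    [0,0,1,0,10],
    [0,0,1,0,10],
    [0,0,1,0,10],
  ],
  newtons=45,
)

```text
time: 3.9
tool_pos: [0.5283, 0.152, 0.1303]
tcp_rot: [-2.151, -2.29, -0.0]
wrist_force: [-0.4, 0.9, 1.6]
width: 0.274
```

Emit:
move_arm(
  steps=[
    [0,0,-10,0,10],
    [0,0,-30,0,10],
    [0,0,-60,0,10],
    [0,0,-100,0,10],
    [0,0,-140,0,10],
    [0,0,-140,0,10],
    [0,0,-140,0,10],
    [0,0,-140,0,10],
    [0,0,-140,0,10],
  ],
)

```text
time: 4.8
tool_pos: [0.5264, 0.1514, 0.2668]
tcp_rot: [-2.149, -2.287, 0.008]
wrist_force: [-0.3, 0.2, -6.9]
width: 0.276
```

```bash
python3 - <<'E'
from h import *
shift([.507,-.217,.28],3.6)
c=cam('wrist'); save(c,'w3.png',s=1.5)
c=cam('side'); save(c,'s3.png',s=1.5)
c=cam('top'); save(c,'t3.png',(140,100,340,260),4)
E
```

```text
shift mm [-366.5  -42.3  -12.6] turn -0.0 tilt z [-0.0059 -0.0014 -1.    ] pos [0.5264 0.1514 0.2668] F [-0.31  0.16 -6.87] w 0.276 t 4.8
```

View pics/w3.png

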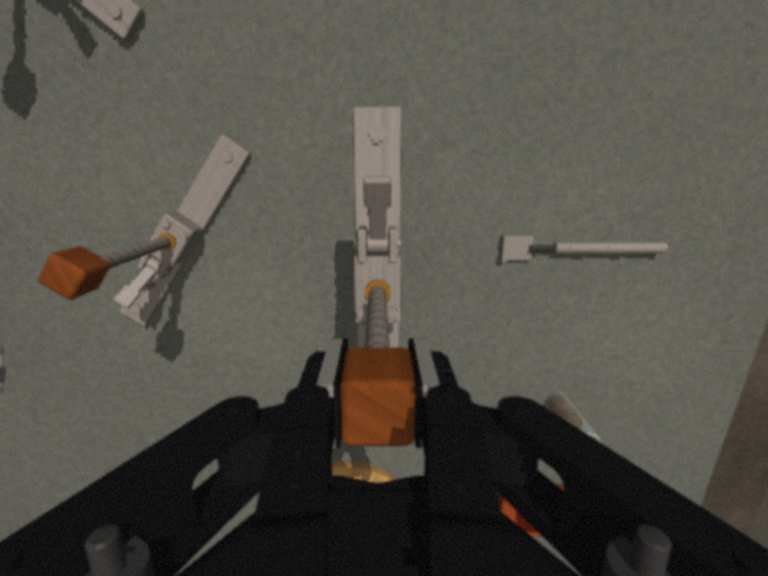

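View pics/s3.png

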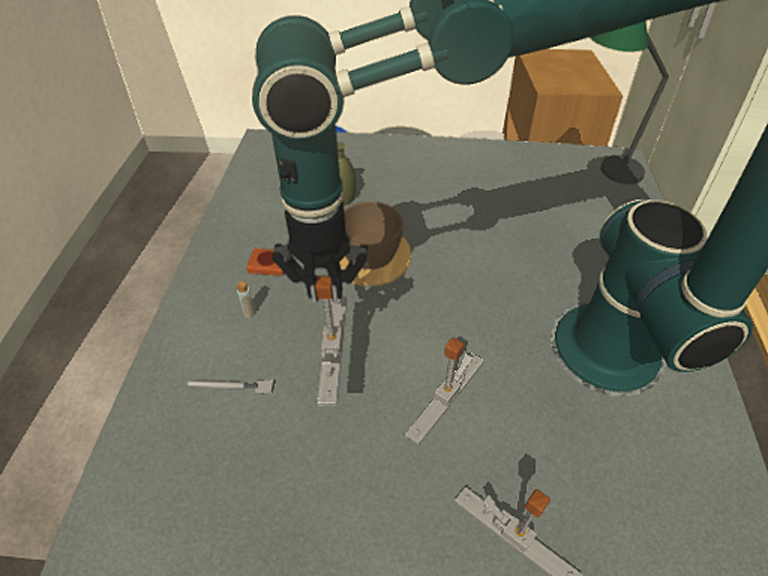

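View pics/t3.png

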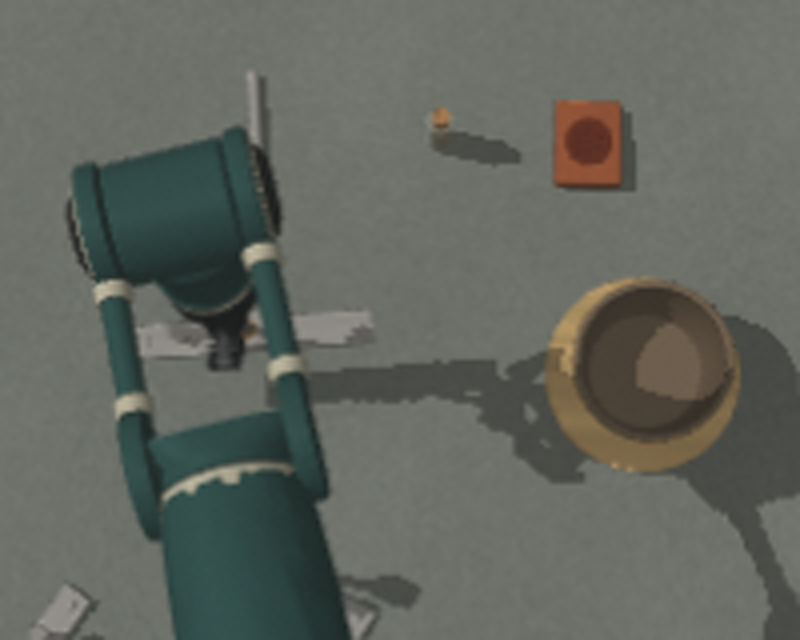

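Emit:
move_arm(
  steps=[
    [-15,-2,-5,0,10],
    [-40,-5,-10,0,10],
    [-75,-9,-10,0,10],
    [-110,-13,-10,0,10],
    [-145,-17,-10,0,10],
    [-180,-21,-10,0,10],
    [-215,-25,-10,0,10],
    [-250,-29,-10,0,10],
    [-285,-33,-10,0,10],
    [-315,-36,-10,0,10],
    [-340,-39,-10,0,10],
    [-355,-41,-10,0,10],
    [-363,-42,-10,0,10],
    [-367,-43,-10,0,10],
    [-367,-43,-10,0,10],
    [-367,-43,-10,0,10],
    [-367,-43,-10,0,10],
  ],
)

```text
time: 6.65
tool_pos: [0.5084, -0.2161, 0.2803]
tcp_rot: [-2.15, -2.291, -0.0]
wrist_force: [0.3, -0.3, -6.4]
width: 0.276
```

```bash
python3 - <<'E'
from h import *
shift([.507,-.217,.24],3.6)
c=cam('wrist'); save(c,'w4.png',s=1.5)
c=cam('side'); save(c,'s4.png',(180,90,330,210),5)
c=cam('top'); save(c,'t4.png',(240,130,360,230),6)
E
```

```text
shift mm [-0.9 -1.4 40.3] turn 0.0 tilt z [-0.e+00  4.e-04 -1.e+00] pos [ 0.5084 -0.2161  0.2803] F [ 0.34 -0.33 -6.43] w 0.276 t 6.65
```

View pics/w4.png

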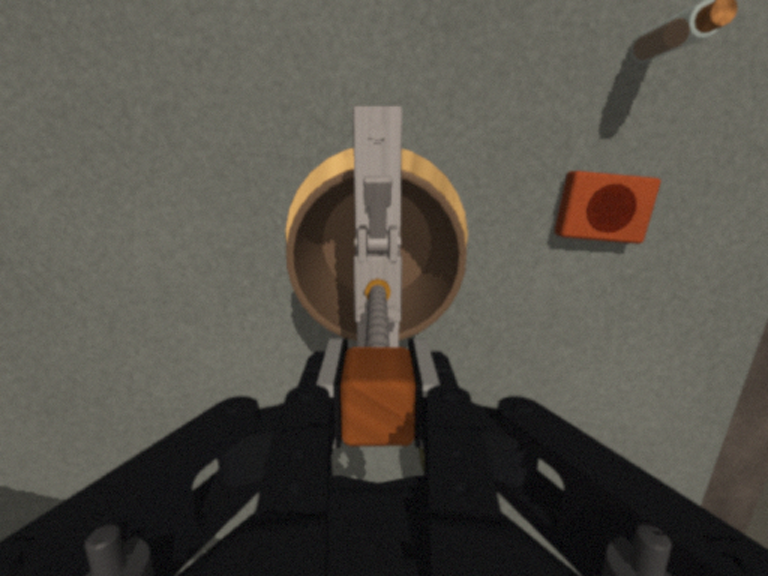

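View pics/s4.png

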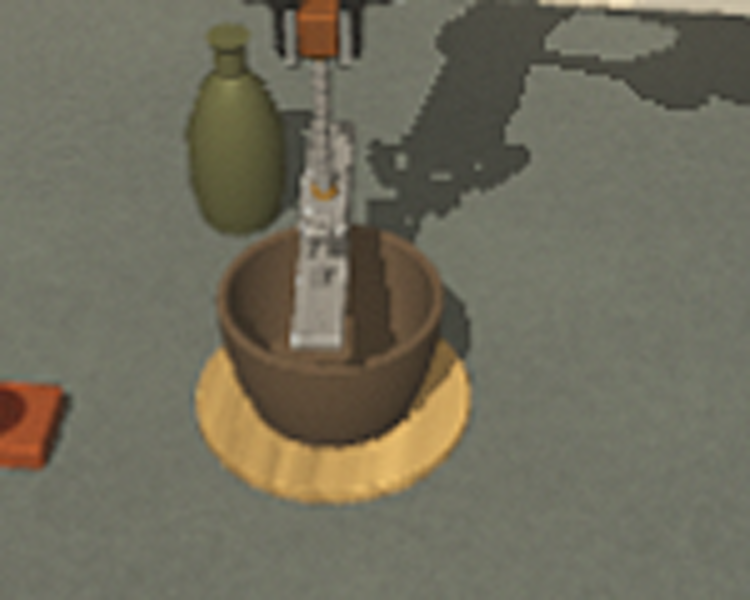

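View pics/t4.png

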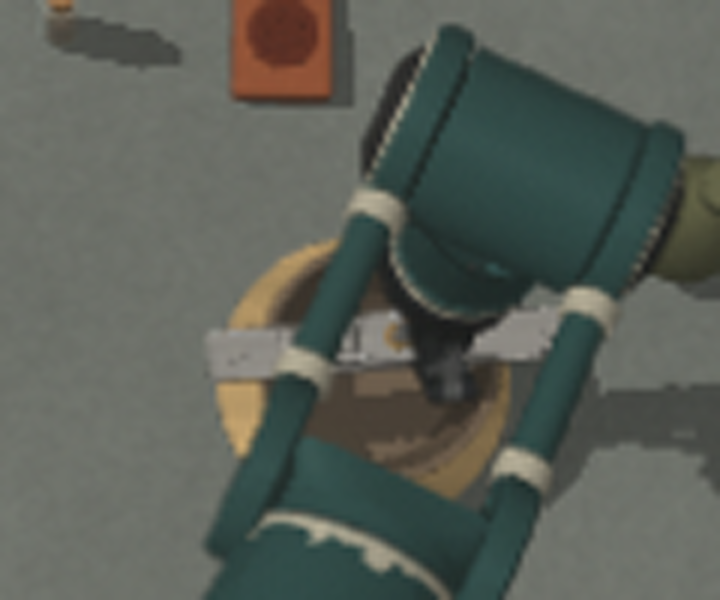

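```bash
python3 - <<'E'
from h import *
c=load('wrist'); save(c,'w4c.png',(180,90,325,235),5)
E
```

```text
(no output)
```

View pics/w4c.png

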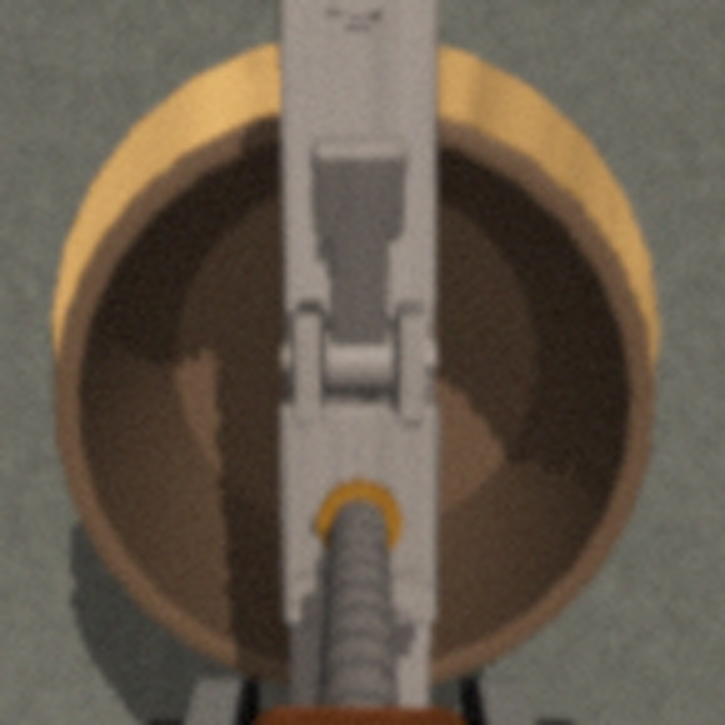

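```bash
python3 - <<'E'
from h import *
c=load('wrist'); f=lambda L:[(a/5+180-.4,b/5+90-.4) for a,b in L]
P=onz(c,f([(54,385),(60,340),(110,220),(270,115),(445,122),(600,230),(657,360),(652,430),(580,580),(440,678),(238,670),(130,580),(62,460)]),.102)[:,:2]
A=np.c_[2*P,np.ones(len(P))];s=np.linalg.lstsq(A,(P**2).sum(1),rcond=None)[0];print(s[:2],np.sqrt(s[2]+s[:2]@s[:2]))
# gauge beam edges at z: lever end + head
zu=bot.read_state()['tool_pos'][2]-.1303
print(zu,onz(c,f([(283,200),(436,200),(283,560),(436,560)]),zu+.01), onz(c,f([(359,515)]),zu+.034))
E
```

```text
[ 0.50753247 -0.21481004] 0.07358887352078484
0.15003698705502952 [[ 0.49065099 -0.16044127  0.16003699]
 [ 0.52010707 -0.15858306  0.16003699]
 [ 0.49404676 -0.23371231  0.16003699]
 [ 0.5259343  -0.23170172  0.16003699]] [[ 0.5088241  -0.21562032  0.18403699]]
```

Emit:
move_arm(
  steps=[
    [0,-1,8,0,10],
    [0,-1,16,0,10],
    [0,-1,24,0,10],
    [0,-1,32,0,10],
    [0,-1,38,0,10],
    [0,-1,42,0,10],
    [0,-1,44,0,10],
    [0,-1,44,0,10],
    [0,-1,44,0,10],
  ],
)

```text
time: 7.7
tool_pos: [0.5075, -0.2172, 0.2367]
tcp_rot: [2.151, 2.289, 0.0]
wrist_force: [0.2, -0.2, -5.4]
width: 0.27
```

Emit:
move_arm(
  steps=[
    [0,0,1,0,10],
    [0,0,2,0,10],
    [0,0,3,0,10],
    [0,0,4,0,10],
    [0,0,5,0,10],
    [0,0,5,0,10],
    [0,0,5,0,10],
  ],
)

```text
time: 8.4
tool_pos: [0.5075, -0.217, 0.232]
tcp_rot: [2.151, 2.289, 0.001]
wrist_force: [-1.2, 2.5, 0.9]
width: 0.273
```

Emit:
move_arm(
  steps=[
    [0,0,1,0,10],
    [0,0,2,0,10],
    [0,0,3,0,10],
    [0,0,4,0,10],
    [0,0,4,0,10],
    [0,0,4,0,10],
  ],
)

```text
time: 9.0
tool_pos: [0.5074, -0.2171, 0.2271]
tcp_rot: [2.151, 2.289, 0.0]
wrist_force: [-0.9, 1.4, -0.3]
width: 0.278
```

```bash
python3 - <<'E'
from h import *
shift([.507,-.217,.24],3.6)
c=cam('wrist'); save(c,'w5.png',s=1.5)
c=cam('side'); save(c,'s5.png',(180,90,330,210),5)
E
```

```text
shift mm [  0.2  -0.4 -12.9] turn -0.0 tilt z [ 2.e-04 -0.e+00 -1.e+00] pos [ 0.5074 -0.2171  0.2271] F [-0.87  1.44 -0.31] w 0.278 t 9.0
```

View pics/w5.png

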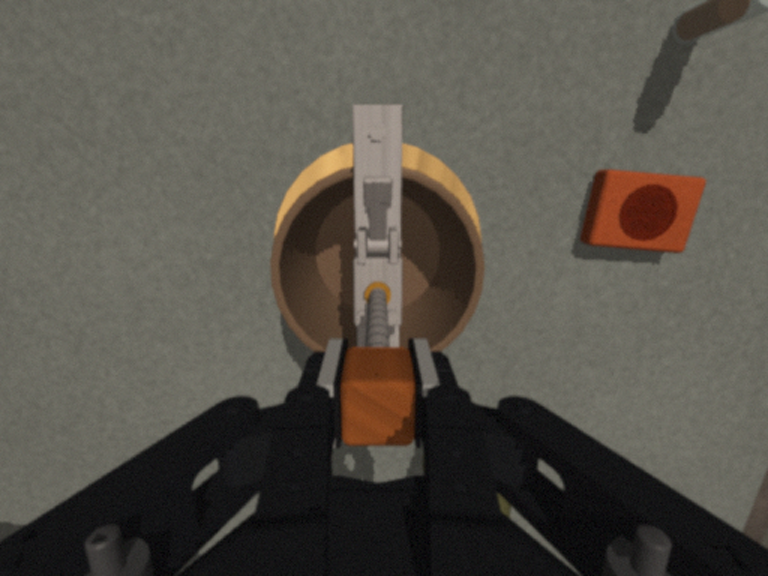

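View pics/s5.png

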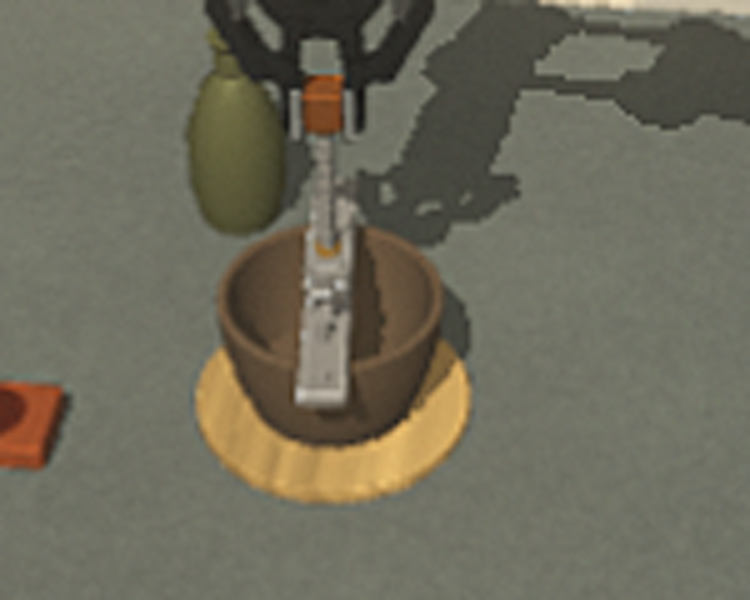

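The gauge sits flat across the rim with its lever open. Now I'll lower the rod in stages.

Emit:
move_arm(
  steps=[
    [0,0,3,0,10],
    [0,0,6,0,10],
    [0,0,9,0,10],
    [0,0,12,0,10],
    [0,0,15,0,10],
    [0,0,18,0,10],
    [0,0,21,0,10],
    [0,0,24,0,10],
    [0,0,27,0,10],
    [0,0,30,0,10],
    [0,0,33,0,10],
    [0,0,36,0,10],
    [0,0,39,0,10],
    [0,0,42,0,10],
    [0,0,45,0,10],
    [0,0,48,0,10],
    [0,0,50,0,10],
    [0,0,52,0,10],
    [0,0,53,0,10],
    [0,0,54,0,10],
  ],
)

```text
time: 11.1
tool_pos: [0.5072, -0.2171, 0.1732]
tcp_rot: [-2.151, -2.289, 0.0]
wrist_force: [1.2, 4.5, 1.0]
width: 0.273
```

Emit:
move_arm(
  steps=[
    [0,0,0.5,0,10],
    [0,0,1,0,10],
    [0,0,1.5,0,10],
    [0,0,2,0,10],
  ],
)

```text
time: 11.5
tool_pos: [0.5072, -0.2172, 0.1713]
tcp_rot: [2.151, 2.289, -0.0]
wrist_force: [0.8, 3.7, 1.2]
width: 0.274
```

Emit:
move_arm(
  steps=[
    [0,0,0.5,0,10],
    [0,0,1,0,10],
    [0,0,1.5,0,10],
    [0,0,2,0,10],
  ],
)

```text
time: 11.9
tool_pos: [0.5072, -0.2171, 0.1693]
tcp_rot: [2.151, 2.289, -0.0]
wrist_force: [-0.5, 4.0, 1.0]
width: 0.275
```

Emit:
move_arm(
  steps=[
    [0,0,0.5,0,10],
    [0,0,1,0,10],
    [0,0,1.5,0,10],
    [0,0,2,0,10],
  ],
)

```text
time: 12.3
tool_pos: [0.5072, -0.2171, 0.1672]
tcp_rot: [-2.151, -2.29, 0.0]
wrist_force: [-0.0, 3.6, -0.5]
width: 0.277
```

Emit:
move_arm(
  steps=[
    [0,0,0.5,0,10],
    [0,0,1,0,10],
    [0,0,1,0,10],
  ],
)

```text
time: 12.6
tool_pos: [0.5072, -0.2171, 0.1662]
tcp_rot: [2.151, 2.29, -0.0]
wrist_force: [-0.0, 4.0, -0.4]
width: 0.271
```

Emit:
move_arm(
  steps=[
    [0,0,0.5,0,10],
    [0,0,1,0,10],
    [0,0,1,0,10],
  ],
)

```text
time: 12.9
tool_pos: [0.5072, -0.2171, 0.1652]
tcp_rot: [2.151, 2.29, -0.0]
wrist_force: [-0.2, 2.4, 0.1]
width: 0.273
```

Emit:
move_arm(
  steps=[
    [0,0,0.5,0,10],
    [0,0,1,0,10],
    [0,0,1,0,10],
  ],
)

```text
time: 13.2
tool_pos: [0.5072, -0.2171, 0.1642]
tcp_rot: [2.151, 2.29, -0.0]
wrist_force: [0.1, 3.9, 0.6]
width: 0.274
```

Emit:
move_arm(
  steps=[
    [0,0,0.5,0,10],
    [0,0,1,0,10],
    [0,0,1,0,10],
  ],
)

```text
time: 13.5
tool_pos: [0.5072, -0.2171, 0.1632]
tcp_rot: [-2.151, -2.29, 0.0]
wrist_force: [-0.2, 3.7, 0.5]
width: 0.276
```

Emit:
move_arm(
  steps=[
    [0,0,0.5,0,10],
    [0,0,1,0,10],
    [0,0,1,0,10],
  ],
)

```text
time: 13.8
tool_pos: [0.5072, -0.2171, 0.1622]
tcp_rot: [-2.151, -2.29, 0.0]
wrist_force: [0.9, 3.7, -0.5]
width: 0.272
```

Emit:
move_arm(
  steps=[
    [0,0,0.5,0,10],
    [0,0,1,0,10],
    [0,0,1,0,10],
  ],
)

```text
time: 14.1
tool_pos: [0.5072, -0.2171, 0.1612]
tcp_rot: [2.151, 2.29, -0.0]
wrist_force: [0.2, 3.0, -0.1]
width: 0.274
```

Emit:
move_arm(
  steps=[
    [0,0,0.5,0,10],
    [0,0,0.5,0,10],
  ],
)

```text
time: 14.3
tool_pos: [0.5072, -0.2171, 0.1607]
tcp_rot: [2.151, 2.29, 0.0]
wrist_force: [-1.1, 3.0, 0.6]
width: 0.268
```

Emit:
move_arm(
  steps=[
    [0,0,0.5,0,10],
    [0,0,0.5,0,10],
  ],
)

```text
time: 14.5
tool_pos: [0.5072, -0.2171, 0.1602]
tcp_rot: [2.151, 2.29, -0.0]
wrist_force: [0.1, 3.0, 1.0]
width: 0.273
```

Emit:
move_arm(
  steps=[
    [0,0,0.5,0,10],
    [0,0,0.5,0,10],
  ],
)

```text
time: 14.7
tool_pos: [0.5072, -0.2171, 0.1597]
tcp_rot: [2.151, 2.29, 0.0]
wrist_force: [0.0, 4.0, -0.3]
width: 0.278
```

Emit:
move_arm(
  steps=[
    [0,0,0.5,0,10],
    [0,0,0.5,0,10],
  ],
)

```text
time: 14.9
tool_pos: [0.5073, -0.2171, 0.1592]
tcp_rot: [2.151, 2.29, 0.0]
wrist_force: [-0.7, 3.4, 1.1]
width: 0.272
```

Emit:
move_arm(
  steps=[
    [0,0,0.5,0,10],
    [0,0,0.5,0,10],
  ],
)

```text
time: 15.1
tool_pos: [0.5072, -0.2171, 0.1587]
tcp_rot: [2.151, 2.29, 0.0]
wrist_force: [-0.0, 2.9, 0.7]
width: 0.272
```

Emit:
move_arm(
  steps=[
    [0,0,0.5,0,10],
    [0,0,0.5,0,10],
  ],
)

```text
time: 15.3
tool_pos: [0.5072, -0.2171, 0.1582]
tcp_rot: [2.151, 2.289, 0.0]
wrist_force: [-0.3, 3.2, 1.4]
width: 0.274
```

Emit:
move_arm(
  steps=[
    [0,0,0.5,0,10],
    [0,0,0.5,0,10],
  ],
)

```text
time: 15.5
tool_pos: [0.5072, -0.2171, 0.1577]
tcp_rot: [2.151, 2.29, 0.0]
wrist_force: [0.0, 3.6, 0.2]
width: 0.275
```

Emit:
move_arm(
  steps=[
    [0,0,0.5,0,10],
    [0,0,0.5,0,10],
  ],
)

```text
time: 15.7
tool_pos: [0.5072, -0.2171, 0.1572]
tcp_rot: [-2.151, -2.289, 0.0]
wrist_force: [0.5, 3.3, 0.2]
width: 0.274
```

Emit:
move_arm(
  steps=[
    [0,0,0.5,0,10],
    [0,0,0.5,0,10],
  ],
)

```text
time: 15.9
tool_pos: [0.5073, -0.2171, 0.1567]
tcp_rot: [2.151, 2.289, 0.0]
wrist_force: [0.0, 3.5, 0.3]
width: 0.274
```

Emit:
move_arm(
  steps=[
    [0,0,0.5,0,10],
    [0,0,0.5,0,10],
  ],
)

```text
time: 16.1
tool_pos: [0.5073, -0.2171, 0.1563]
tcp_rot: [2.151, 2.29, 0.0]
wrist_force: [-0.3, 2.7, 0.7]
width: 0.271
```

Emit:
move_arm(
  steps=[
    [0,0,0.5,0,10],
    [0,0,0.5,0,10],
  ],
)

```text
time: 16.3
tool_pos: [0.5073, -0.2172, 0.1561]
tcp_rot: [2.151, 2.289, -0.0]
wrist_force: [-0.7, 3.2, 2.7]
width: 0.274
```

Emit:
move_arm(
  steps=[
    [0,0,0.5,0,10],
    [0,0,0.5,0,10],
  ],
)

```text
time: 16.5
tool_pos: [0.5074, -0.2173, 0.1559]
tcp_rot: [2.151, 2.289, 0.0]
wrist_force: [-1.0, 3.2, 5.7]
width: 0.278
```

The force rose steadily to 5.7 N, with the rod's end about 74 mm below the rim. That agrees with the camera's 73 mm, so this is the floor. I'll hold briefly, then release.

Emit:
move_arm(
  steps=[
    [0,0,0,0,10],
    [0,0,0,0,10],
    [0,0,0,0,10],
    [0,0,0,0,10],
  ],
)

```text
time: 16.9
tool_pos: [0.5074, -0.2172, 0.1559]
tcp_rot: [2.151, 2.289, 0.0]
wrist_force: [-1.8, 4.1, 4.9]
width: 0.279
```

Emit:
move_arm(
  steps=[
    [0,0,0,0,35],
    [0,0,0,0,45],
    [0,0,0,0,60],
    [0,0,0,0,60],
    [0,0,0,0,60],
    [0,0,0,0,60],
  ],
)

```text
time: 17.5
tool_pos: [0.5072, -0.2172, 0.1552]
tcp_rot: [-2.151, -2.289, 0.0]
wrist_force: [0.4, 0.4, 0.6]
width: 0.599
```

Emit:
move_arm(
  steps=[
    [0,0,-10,0,60],
    [0,0,-30,0,60],
    [0,0,-60,0,60],
    [0,0,-75,0,0],
    [0,0,-75,0,0],
    [0,0,-75,0,0],
    [0,0,-75,0,0],
    [0,0,-75,0,0],
    [0,0,-75,0,0],
    [0,0,-75,0,0],
  ],
)

```text
time: 18.5
tool_pos: [0.5069, -0.2169, 0.2295]
tcp_rot: [-2.15, -2.289, 0.001]
wrist_force: [-0.7, 0.1, -0.4]
width: -0.001
```

```bash
python3 - <<'E'
from h import *
shift([.507,-.217,.24],3.6)
c=cam('wrist'); save(c,'w6.png',s=1.5)
c=cam('side'); save(c,'s6.png',(180,90,330,210),5)
E
```

```text
shift mm [ -0.1   0.1 -10.5] turn -0.0 tilt z [-1.2e-03  6.0e-04 -1.0e+00] pos [ 0.5069 -0.2169  0.2295] F [-0.68  0.14 -0.37] w -0.001 t 18.5
```

View pics/w6.png

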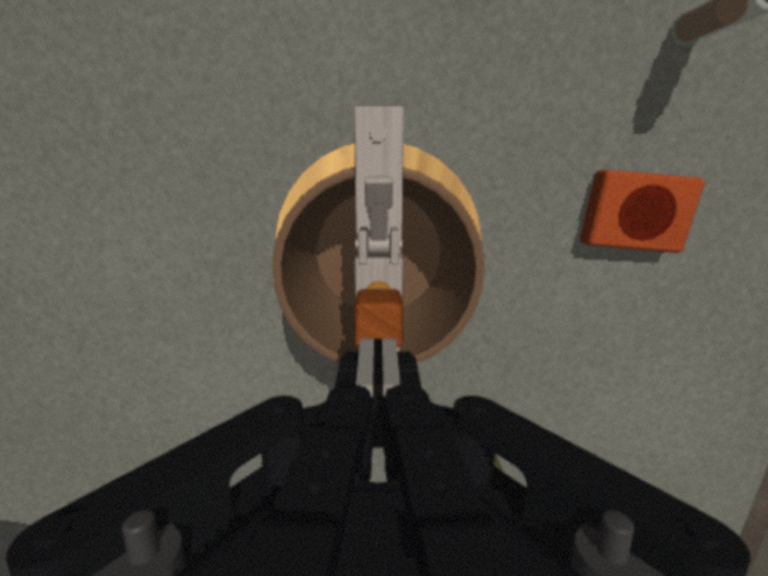

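View pics/s6.png

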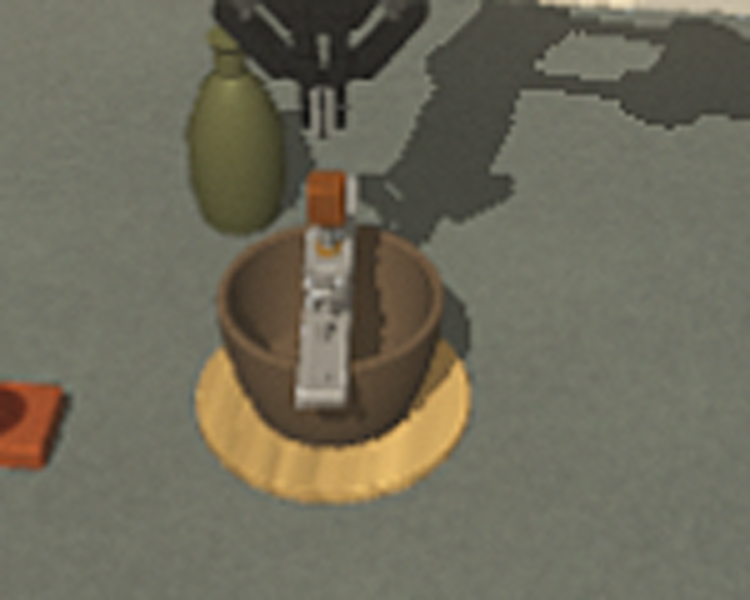

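Now I'll tap the knob's top gently to make sure the rod is still on the floor after the release.

Emit:
move_arm(
  steps=[
    [0,0,15,0,0],
    [0,0,27,0,0],
    [0,0,33,0,0],
    [0,0,34,0,0],
    [0,0,34,0,0],
  ],
)

```text
time: 19.1
tool_pos: [0.507, -0.217, 0.1956]
tcp_rot: [-2.15, -2.289, 0.001]
wrist_force: [0.1, -0.2, -0.1]
width: -0.004
```

Emit:
move_arm(
  steps=[
    [0,0,0.5,0,0],
    [0,0,1,0,0],
    [0,0,1,0,0],
  ],
)

```text
time: 19.4
tool_pos: [0.5075, -0.2172, 0.1957]
tcp_rot: [2.151, 2.289, 0.0]
wrist_force: [-0.1, -0.4, 0.6]
width: -0.002
```

Emit:
move_arm(
  steps=[
    [0,0,0.5,0,0],
    [0,0,0.5,0,0],
  ],
)

```text
time: 19.6
tool_pos: [0.5073, -0.2171, 0.1949]
tcp_rot: [2.151, 2.289, 0.0]
wrist_force: [0.6, -0.9, -0.3]
width: -0.003
```

Emit:
move_arm(
  steps=[
    [0,0,0.5,0,0],
    [0,0,0.5,0,0],
  ],
)

```text
time: 19.8
tool_pos: [0.5072, -0.2171, 0.1942]
tcp_rot: [-2.151, -2.289, 0.0]
wrist_force: [0.9, 0.5, 0.3]
width: 0.0
```

Emit:
move_arm(
  steps=[
    [0,0,0.5,0,0],
    [0,0,0.5,0,0],
  ],
)

```text
time: 20.0
tool_pos: [0.5072, -0.2171, 0.1937]
tcp_rot: [-2.151, -2.289, 0.0]
wrist_force: [-0.1, -0.6, -0.3]
width: -0.003
```

Emit:
move_arm(
  steps=[
    [0,0,0.5,0,0],
    [0,0,0.5,0,0],
  ],
)

```text
time: 20.2
tool_pos: [0.5072, -0.2171, 0.1932]
tcp_rot: [-2.151, -2.289, 0.0]
wrist_force: [0.4, 0.2, -0.5]
width: -0.001
```

Emit:
move_arm(
  steps=[
    [0,0,0.5,0,0],
    [0,0,0.5,0,0],
  ],
)

```text
time: 20.4
tool_pos: [0.5072, -0.2171, 0.1927]
tcp_rot: [-2.151, -2.289, 0.0]
wrist_force: [-0.2, 0.1, -0.1]
width: 0.0
```

Emit:
move_arm(
  steps=[
    [0,0,0.5,0,0],
    [0,0,0.5,0,0],
  ],
)

```text
time: 20.6
tool_pos: [0.5072, -0.2171, 0.1922]
tcp_rot: [-2.151, -2.289, 0.0]
wrist_force: [0.1, -0.8, -0.1]
width: -0.001
```

Emit:
move_arm(
  steps=[
    [0,0,0.5,0,0],
    [0,0,0.5,0,0],
  ],
)

```text
time: 20.8
tool_pos: [0.5072, -0.2171, 0.1917]
tcp_rot: [-2.151, -2.289, 0.0]
wrist_force: [0.0, 0.3, -0.9]
width: -0.0
```

Emit:
move_arm(
  steps=[
    [0,0,0.5,0,0],
    [0,0,0.5,0,0],
  ],
)

```text
time: 21.0
tool_pos: [0.5073, -0.2171, 0.1914]
tcp_rot: [2.151, 2.289, 0.0]
wrist_force: [-0.2, -0.0, 0.4]
width: 0.003
```

Emit:
move_arm(
  steps=[
    [0,0,0.5,0,0],
    [0,0,0.5,0,0],
  ],
)

```text
time: 21.2
tool_pos: [0.5075, -0.2171, 0.1914]
tcp_rot: [2.151, 2.289, 0.0]
wrist_force: [-0.6, 0.8, 3.8]
width: -0.001
```

Emit:
move_arm(
  steps=[
    [0,0,0.5,0,0],
    [0,0,0.5,0,0],
  ],
)

```text
time: 21.4
tool_pos: [0.5077, -0.2171, 0.1913]
tcp_rot: [2.151, 2.289, 0.001]
wrist_force: [-1.4, 1.2, 6.2]
width: -0.002
```

The stop is rigid at 0.1914 m (predicted 0.192) with no sliding, so the rod is seated on the floor. Next is the lever: up 12 mm, 61 mm along +y, then down.

Emit:
move_arm(
  steps=[
    [0,0,-12,0,0],
    [0,0,-12,0,0],
    [25,0,-12,0,0],
    [50,0,-12,0,0],
    [61,0,-12,0,0],
    [61,0,-12,0,0],
    [61,0,0,0,0],
    [61,0,15,0,0],
    [61,0,22,0,0],
    [61,0,22,0,0],
  ],
)

```text
time: 22.4
tool_pos: [0.5017, -0.1562, 0.1655]
tcp_rot: [-2.149, -2.286, 0.003]
wrist_force: [-0.3, 0.4, 0.8]
width: -0.002
```

```bash
python3 - <<'E'
from h import *
shift([.5032,-.156,.1345],3.6)
c=cam('wrist'); save(c,'w7.png',s=1.5)
c=cam('side'); save(c,'s7.png',(180,90,330,210),5)
E
```

```text
shift mm [ 0.   1.6 31. ] turn -0.1 tilt z [-0.0046  0.0015 -1.    ] pos [ 0.5017 -0.1562  0.1655] F [-0.25  0.44  0.83] w -0.002 t 22.4
```

View pics/w7.png

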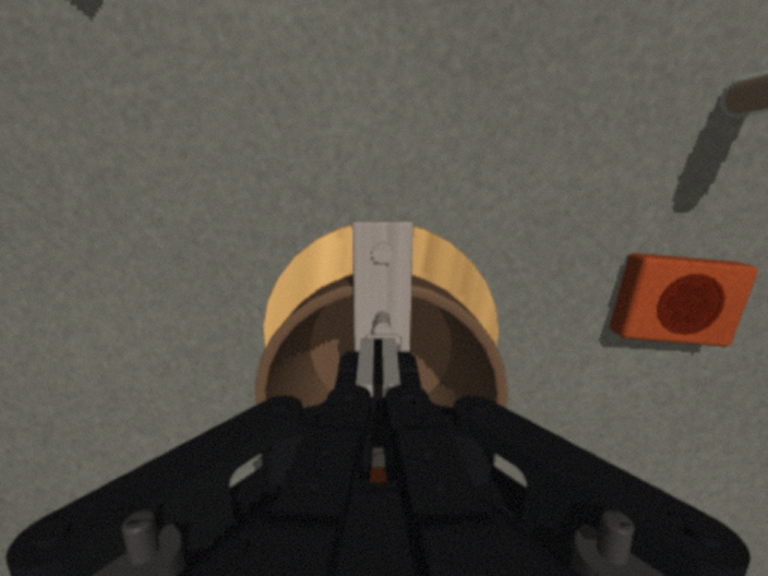

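View pics/s7.png

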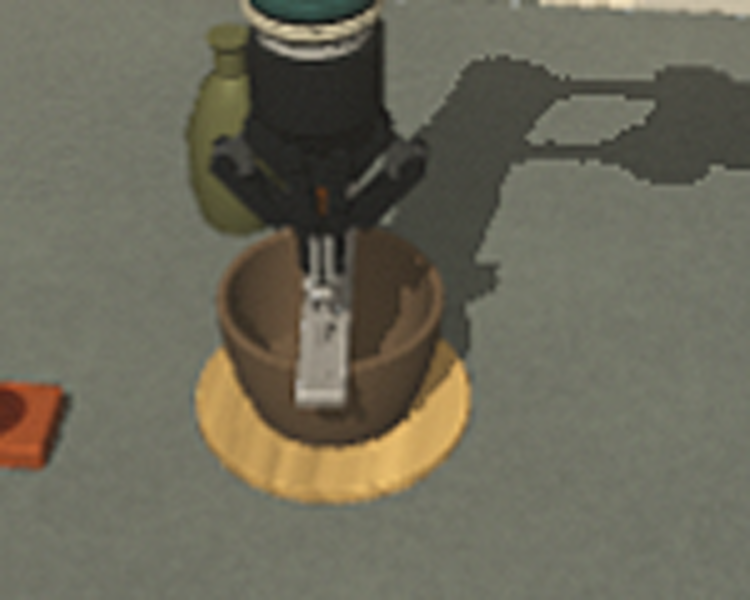

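Emit:
move_arm(
  steps=[
    [0,0.5,2,0,0],
    [0,1,4,0,0],
    [0,1,6,0,0],
    [0,1,8,0,0],
    [0,1,10,0,0],
    [0,1,12,0,0],
    [0,1,14,0,0],
  ],
)

```text
time: 23.2
tool_pos: [0.505, -0.1553, 0.1551]
tcp_rot: [-2.151, -2.289, -0.003]
wrist_force: [-0.8, 3.1, 5.5]
width: -0.001
```

Emit:
move_arm(
  steps=[
    [0,0,2,0,0],
    [0,0,4,0,0],
    [0,0,6,0,0],
    [0,0,8,0,0],
  ],
)

```text
time: 23.6
tool_pos: [0.5047, -0.1562, 0.1463]
tcp_rot: [2.151, 2.289, 0.001]
wrist_force: [0.2, 0.4, 3.4]
width: 0.0
```

Emit:
move_arm(
  steps=[
    [0,0,1,0,0],
    [0,0,2,0,0],
    [0,0,3,0,0],
    [0,0,4,0,0],
  ],
)

```text
time: 24.0
tool_pos: [0.5044, -0.1561, 0.1422]
tcp_rot: [-2.151, -2.289, -0.0]
wrist_force: [0.2, 1.8, 4.2]
width: -0.001
```

Emit:
move_arm(
  steps=[
    [0,0,1,0,0],
    [0,0,2,0,0],
    [0,0,3,0,0],
    [0,0,4,0,0],
    [0,0,5,0,0],
    [0,0,5,0,0],
  ],
)

```text
time: 24.6
tool_pos: [0.5043, -0.1561, 0.137]
tcp_rot: [-2.151, -2.289, 0.0]
wrist_force: [-0.6, 2.2, 1.9]
width: -0.005
```

Emit:
move_arm(
  steps=[
    [0,0,1,0,0],
    [0,0,2,0,0],
    [0,0,2,0,0],
  ],
)

```text
time: 24.9
tool_pos: [0.5043, -0.1561, 0.1351]
tcp_rot: [-2.151, -2.289, 0.0]
wrist_force: [0.3, 0.6, 2.5]
width: -0.0
```

Emit:
move_arm(
  steps=[
    [0,0,0.5,0,0],
    [0,0,1,0,0],
    [0,0,1,0,0],
  ],
)

```text
time: 25.2
tool_pos: [0.5044, -0.1562, 0.1348]
tcp_rot: [-2.151, -2.29, 0.0]
wrist_force: [-1.2, 2.4, 6.1]
width: 0.0
```

Emit:
move_arm(
  steps=[
    [0,0,0.5,0,0],
    [0,0,1,0,0],
    [0,0,1,0,0],
  ],
)

```text
time: 25.5
tool_pos: [0.5045, -0.1561, 0.1346]
tcp_rot: [2.151, 2.289, 0.0]
wrist_force: [-2.7, 3.8, 10.8]
width: 0.0
```

The lever stopped level at 0.1346 m (expected 0.1345). I'll press a touch more, then withdraw and look.

Emit:
move_arm(
  steps=[
    [0,0,0.5,0,0],
    [0,0,0.5,0,0],
    [0,0,0,0,0],
    [0,0,-10,0,0],
    [0,0,-40,0,0],
    [0,0,-80,0,0],
    [0,0,-120,0,0],
    [-20,0,-130,0,0],
    [-60,0,-130,0,0],
    [-60,0,-130,0,0],
    [-60,0,-130,0,0],
    [-60,0,-130,0,0],
  ],
)

```text
time: 26.7
tool_pos: [0.5076, -0.2155, 0.2625]
tcp_rot: [-2.15, -2.288, 0.001]
wrist_force: [0.7, -0.4, 0.9]
width: 0.0
```

```bash
python3 - <<'E'
from h import *
shift([.5032,-.156,.1345],3.6)
c=cam('wrist'); save(c,'w8.png',s=1.5)
c=cam('side'); save(c,'s8.png',(180,90,330,210),5)
c=cam('top'); save(c,'t8.png',s=1.5)
E
```

```text
shift mm [ 59.6  -0.6 128.1] turn -0.0 tilt z [-1.4e-03  8.0e-04 -1.0e+00] pos [ 0.5076 -0.2155  0.2625] F [ 0.7  -0.36  0.93] w 0.0 t 26.7
```

View pics/w8.png

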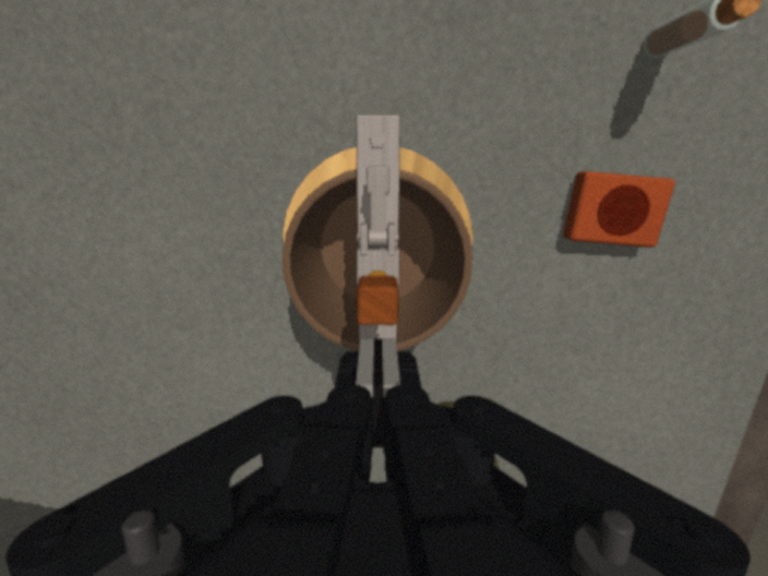

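View pics/s8.png

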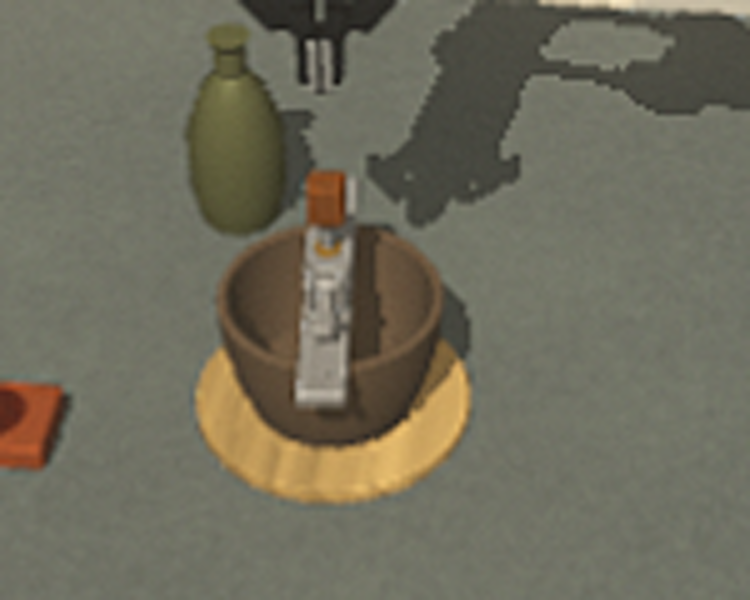

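The lever lies flat, the knob is at the same height, and the pot and bottle look unmoved. I'm handing in.

```bash
python3 - <<'E'
from workcell import bot
print(bot.finish_job())
E
```

```text
the job is handed in; nothing more can be done
None
```

I set the farthest gauge across the pot's rim, lowered the rod to the floor, locked the lever and handed the job in at about 27 s. No verdict is reported, so what follows is from my own checks.

- **Position:** The wrist picture put the gauge within about 2 mm of the middle of the rim. It looked flat before and after locking.
- **Rod on the floor:** Contact came about 74 mm below the rim, against 73 mm from the camera depth. The force at the knob peaked at 5.7 N. After letting go I tapped the knob's top to 6.2 N. It stopped rigidly at 0.1914 m (0.192 m expected) without sliding, so the rod was still seated.
- **Lever:** It stopped at 0.1346 m, level with its locked height of 0.1345 m. The last reading there was 10.8 N, and I pressed about 0.5 mm further before lifting off. In the last pictures it lies flat.
- **Other things:** The pot and bottle look unmoved in the last side picture. I judged that by eye. I did not check the other bystanders closely.

I did not measure the contact between rod and floor again after locking. A tap on a clamped rod would not have shown it. No check failed or disagreed.

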